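# Set the length stop to the green clip and bring the billet up to it

## Task

Set the saw's length stop to the green clip: lift the red release bar, hold it up while you slide the carriage along, let go by the green clip and ease the carriage slowly one way or the other until the latch drops fully home in the notch nearest the clip, without ramming it. Then slide the round billet along its trough until its end rests gently against the stop plate. Leave the oil can, the spare billet and the wrench alone.

Things in the scene. Friction and masses are not known exactly. Their poses are not given: they have to be found in the camera images.
- bed: Stop bench, bolted down: white plate 225 x 550 mm, top at z = 20 mm, with two guide rails, a notched steel index strip between them and a V trough on the far side. Origin on the work surface under the slide's centre line; y runs along slide and trough, x across (away from the robot). Strip top at z = 40 mm; notches 9 mm wide, 10 mm deep, every 32 mm; where the row begins differs per set-up, unmeasured.
- carriage: White carriage, 100 mm (bed x) x 90 mm (bed y), top 70 mm above the work surface, about 0.5 kg; origin on the work surface under its middle, axes as the bed's. With the latch up it slides along bed y from -235 to +45 mm (1 to 3 N of drag). It starts between the clips with the latch let down, wherever it stopped: tooth on top of the strip or in a notch.
- pointer (a point): Tip of the small black pointer on the carriage's near side, 58 mm above the work surface, in line with the latch tooth along the slide.
- bar_mid (a point): Middle of the red release bar: round, 14 mm thick, 62 mm long between end blocks, lying along bed x over the carriage's middle, on two upright 8 mm rods that end in the latch tooth. With the latch home its middle is 125 mm above the work surface, 55 mm above the carriage top, free below and at both sides. It moves only straight up and down on the carriage; pushing it sideways pushes the carriage.
- latch (a joint): Lift of release bar and tooth, m: 0 = home in a notch, 0.008 = tooth riding on the strip's top, over 0.009 = clear, 0.016 = at its end stop. Spring and weight pull it down with about 6 N (down) to 10 N (fully up); let go, it drops at once where there is a notch. The tooth is a square-ended blade 6 mm thick in a 9 mm notch: 1.5 mm play either way, then it stops the carriage dead.
- clip_green: Green setting clip, the wanted station: 16 mm wide along the slide, screwed to the bed's near edge, top 56 mm above the work surface; origin at its foot, 20 mm up, axes as the bed's. A rough flag: the notch it stands for is the nearest one, up to 12 mm either way along bed y (the next notches are at least 20 mm from the clip).
- clip_yellow: Yellow setting clip of another job, same make; not wanted now.
- clip_blue: Blue setting clip of another job, same make; not wanted now.
- stop_face (a point): Point on the stop plate's face, which looks to bed +y, where the billet's end should meet it: on the trough's centre line (bed x = 105 mm), 60 mm above the work surface, 35 mm to the +y side of the pointer. The steel plate is 10 mm thick, fixed to the carriage, reaches over the trough; its top is 86 mm above the work surface.
- billet: Round aluminium billet, 32 mm diameter, 110 mm long, about 0.26 kg, lying along bed y in the V trough; origin at its centre, 60 mm above the work surface, y axis along its length. The trough (bed y -200 to +250 mm) has walls up to about 52 mm above the work surface, so the upper part of the billet and of its end faces is free to touch.
- billet_face (a point): Centre of the billet's end face that looks to bed -y, towards the stop plate (55 mm from the billet's origin).
- oil_can: Red oil can with a spout, 60 mm diameter, 115 mm high, standing beyond the bed; bystander. Origin under its foot.
- spare_billet: Another aluminium billet, 32 mm diameter, 110 mm high, standing on end beyond the bed; bystander. Origin under its foot.
- wrench: Wrench 170 mm long lying beyond the bed; bystander.

How it is judged:
On the way, in this order (a step that is already met when the one before it is completed fails the run):
1. the carriage is brought to the green clip with the release bar held up (value of joint latch above 0.009 m and y of pointer in the frame of clip_green between -0.03 and 0.03 m), for 0.1 s.
2. the carriage stands at the green clip with the latch fully home (y of pointer in the frame of clip_green between -0.016 and 0.016 m and value of joint latch below 0.003 m), for 0.3 s.
3. the billet's end rests against the stop plate (y of billet_face in the frame of stop_face between -0.003 and 0.003 m and x of billet_face in the frame of stop_face between -0.006 and 0.006 m and z of billet_face in the frame of stop_face below 0.005 m), for 0.2 s.
At the end, for the whole second after the job is handed in: The pointer is within 16 mm of the green clip along the slide, the latch is home (lift under 3 mm), the billet lies in the trough at rest with its end within 3 mm of the stop face, and nothing else has been disturbed (all of step 2 and all of step 3 and linear speed of billet below 0.01 m/s); the robot touches nothing.
It fails at once if the latch tooth is rammed or pressed hard against the strip (over 40 N) (contact force between latch_c0 and strip above 40 N).
It fails at once if the billet is banged or pressed hard against the stop (over 25 N) (contact force between billet and carriage above 25 N).
It fails at once if the can, the spare billet or the wrench is moved more than 20 mm or tipped (distance of any of oil_can, spare_billet, wrench from where it was at the start of the episode above 0.02 m or angle between any of oil_can, spare_billet's own z axis and vertical above 0.3 rad).
It also fails if it takes over 58 s, if anything falls off the work surface, if the arm or the gripper's body presses on something with over 40 N, if the wrist force passes 120 N, or if a joint passes its speed limit or range.

## Robot

A 6-joint arm with a two-finger parallel gripper is mounted at the origin on the work surface. World frame = base frame: x ahead of the robot, y to its left, z up, the work surface at z = 0. Lengths are in m, angles in rad, forces in N, time in s.
With the tool pointing down it reaches from about 0.275 to 0.975 m from the base axis. Payload 8.4 kg.
Tool frame: the origin (TCP) lies between the finger pads; the fingertips stand 19 mm ahead of it and the grasp point (between the pads) is the TCP; y points along the fingers, x is the direction in which the jaws open and shut, and the axes are right-handed (so a half turn about y gives the same grasp; the last joint's range is limited). The gripper opens to 92 mm and grips with 3 to 60 N. Pads are 20 mm wide; open, the fingers measure 128 mm over their backs; the gripper's body (75 mm by 189 mm) begins 69 mm behind the grasp point.
Start: joints at [1.138, 0.353, 1.633, -0, 1.155, -0.002], TCP at [0.261, 0.568, 0.234] pointing down, gripper open.
Joint ranges: [-2.63, 2.63], [-0.92, 2.1], [0.06, 2.66], [-1.3, 4.44], [0, 2.69], [-3.02, 3.02]. Speed limits (rad/s): [2.22, 2.22, 2.79, 3.14, 3.14, 3.14].

## Interface

Orientations are given as a 3x3 rotation matrix whose columns are the frame's x, y, z axes.
In Python, from bench import bot gives the robot as it stands. The module is installed in compiled form; this text tells all that it offers.
- The arm moves only by the tool send_rows, never from a script. Its argument "moves" is a list of rows, each a list of 7 numbers: the shift along the world's x, y, z as a fraction of full scale, then the turn, a rotation vector about the world's x, y, z as a fraction of full scale, then the closure, from 0 (fully open) to 1 (shut). In form: [[dx, dy, dz, ax, ay, az, fingers], ...]. A call has 1 to 5 rows; each row shifts and turns the commanded pose from where the row before left it; what a row does not reach is not made up. Full scale, the value 1, is 0.025 m for a shift and 0.15 rad for a turn. A row lasts 1/10 s, in which the tool goes at most 50 mm and 8.59 degrees, less where a joint would pass 70% of its speed; a pose out of reach is approached as far as the arm can. A call with a number of a shift or a turn outside -1 to 1 is refused whole. A call with a gripper value outside its range is refused whole. The fingers move at their own pace and stop on an object; "newtons" is the grip in N (left out, the last holds). Time passes only in rows, so rows that do not move let the fingers close. It gives the time, the measured TCP pose, the force and the opening at its end, in the units of the state.
- bot.get_state(): the state, without advancing time (a new reading comes with each control period).
- bot.get_image(name): name is "scene" or "top" or "wrist"; returns the picture (420x560x3 uint8, red, green, blue); there is no depth.
- bot.calibration(name): a dict with "fx", "fy", "cx", "cy" (pixels), "rvec" (rotation vector, rad) and "tvec" (3), from world to camera coordinates, as OpenCV has them; the wrist camera has in their place "tool_from_camera" (4x4, takes a point from camera to tool coordinates, whose origin is the TCP and whose axes are the tool frame's). Camera axes: x right, y down, z forward; pixel columns grow to the right and rows downward; lengths in m; the calibration is good to about 2 mm. A picture is of the moment at which its call begins: read the wrist's pose just before it. calibration takes no time and is no camera call.
- bot.job_done(): hands the job in, once; it reports no verdict.
Trained networks look in the newest picture that a camera, given by its name, has taken for a name from the list of things; names that differ only in an ending like _2 or _b are one class to them, and where a whole thing is asked for, a point or a joint stands for the part that bears it (a point fixed in the world has none). Each returns a list of dicts, best first, with "p" (0 to 1); they miss things now and then, are a little off and sometimes report something else, mostly with a low value. They report only what shows in the picture. A call takes as long as a camera call.
- bot.boxes_of(camera, label): "at" ([x, y, z] in m, in world coordinates, good to about 4 mm: the middle of the surface that is visible of it).
- bot.masks_of(camera, label): "region" (420x560 bool, what is visible of it).
The state is a dict: "time_s": time; "q": joint angles; "qvel": joint speeds; "effort": joint torques, N m; "eef_pos": TCP position; "ee_rot": TCP orientation; "force": force on the tool from outside, world axes, zero at the start; "ft_torque": the same for the moment, N m; "opening": opening from 0.0 (shut) to 1.0 (fully open).
Only numpy, scipy, OpenCV 4.12 (cv2) and the standard library are available. Lean on these libraries where they do the work, as an engineer would, in place of code of your own. Each camera call takes 0.05 s, during which the arm holds its last target.

## Working session

There is one attempt and no reset: what is moved stays moved. The work goes in short steps, Python scripts to look and compute and a tool call to move; the robot and the scene stay as the last step left them, time stands still between calls to the robot, and variables do not carry over. Pictures are saved under pics/ and viewed, and the job is handed in when it is done.

Besides the shell and the picture viewer there is one more tool, called after ">>>" by a JSON object that holds its "api" and its "payload". send_rows: Moves the arm, as the interface text tells. Its arguments: {"type":"object","properties":{"moves":{"type":"array","items":{"type":"array","items":{"type":"number","minimum":-1,"maximum":1}}},"newtons":{"type":"number"}},"required":["moves"]}

```bash
mkdir -p pics; cat > h.py <<'E'
import numpy as np,cv2
from bench import bot
def save(cam,name):
    im=bot.get_image(cam); cv2.imwrite('pics/'+name,im[:,:,::-1]); return im
def cal(c):
    k=bot.calibration(c);K=np.array([[k['fx'],0,k['cx']],[0,k['fy'],k['cy']],[0,0,1]]);R,_=cv2.Rodrigues(np.array(k['rvec'],float));return K,R,np.array(k['tvec'],float).ravel()
def ray(c,u,v,z):
    K,R,t=cal(c);d=R.T@np.linalg.inv(K)@np.array([u,v,1.]);o=-R.T@t;return o+d*(z-o[2])/d[2]
def proj(c,p):
    K,R,t=cal(c);q=K@(R@np.asarray(p)+t);return q[:2]/q[2]
E
python3 - <<'E'
from h import *
s=bot.get_state();print(s['time_s'],s['eef_pos'],s['ee_rot'],s['force'],s['opening'])
save('top','t0.png');save('scene','s0.png')
for l in ['carriage','bar_mid','clip_green','clip_yellow','clip_blue','billet','pointer']:
    for d in bot.boxes_of('top',l)[:2]: print(l,np.round(d['at'],4),round(d['p'],2))
print(bot.get_state()['time_s'])
E
```

```text
0.0 [0.26080879 0.56748486 0.23286496] [[ 4.17586091e-01 -5.50788903e-04 -9.08637196e-01]
 [ 9.08636361e-01 -1.23138373e-03  4.17586454e-01]
 [-1.34888304e-03 -9.99999090e-01 -1.37418926e-05]] [-0.34575539 -0.46832957 -0.64209545] 0.9990304513601053
carriage [ 0.4753 -0.117   0.0694] 0.83
bar_mid [ 0.4713 -0.1271  0.1388] 0.85
clip_green [ 0.3971 -0.1641  0.0269] 0.7
clip_yellow [ 0.4138 -0.0112  0.0271] 0.49
billet [0.6032 0.1658 0.0732] 0.82
pointer [ 0.4759 -0.1233  0.0691] 0.69
pointer [ 0.7524 -0.1746  0.0597] 0.47
0.45
```

View pictures.

View pics/t0.png

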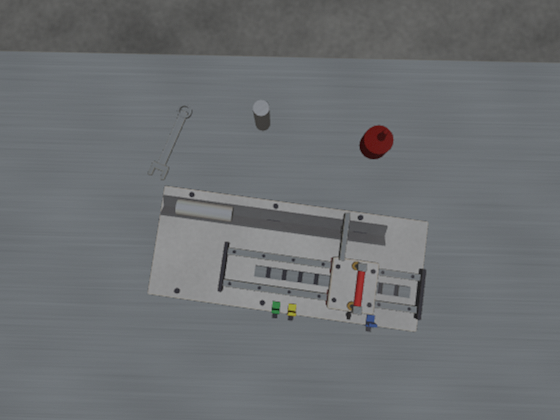

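View pics/s0.png

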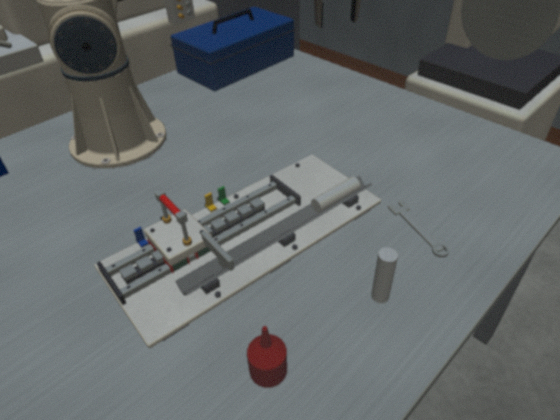

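```bash
python3 - <<'E'
from h import *
im=cv2.imread('pics/t0.png');hsv=cv2.cvtColor(im,cv2.COLOR_BGR2HSV)
for n,lo,hi,z in [('green',(45,120,60),(75,255,255),.054),('yellow',(22,130,90),(35,255,255),.054),('blue',(105,130,60),(125,255,255),.054)]:
    m=cv2.inRange(hsv,lo,hi);N,_,st,c=cv2.connectedComponentsWithStats(m)
    for i in range(1,N):
        if st[i,4]>8: print(n,st[i],c[i],ray('top',*c[i],z))
m=cv2.inRange(hsv,(0,150,90),(8,255,255))|cv2.inRange(hsv,(172,150,90),(180,255,255))
N,_,st,c=cv2.connectedComponentsWithStats(m)
for i in range(1,N):
    if st[i,4]>20: print('red',st[i],c[i],ray('top',*c[i],.13))
for p in [(163,188),(427,222),(415,330),(150,296)]: print(p,ray('top',*p,.02))
# rail ends, trough
print(cal('top'))
cv2.imwrite('pics/t0z.png',cv2.resize(im[180:340,140:440],None,fx=2.6,fy=2.6,interpolation=cv2.INTER_CUBIC))
E
```

```text
green [273 302   7   7  45] [275.73333333 304.93333333] [0.42371442 0.01609042 0.054     ]
green [272 310   7   4  26] [275.19230769 311.38461538] [0.41129678 0.01681747 0.054     ]
yellow [288 304   8   7  48] [291.52083333 307.14583333] [ 0.42032109 -0.01477694  0.054     ]
yellow [288 312   8   4  29] [291.4137931  313.55172414] [ 0.40802668 -0.01485634  0.054     ]
blue [367 315   7   7  41] [369.97560976 317.85365854] [ 0.40407638 -0.16753122  0.054     ]
blue [369 324   8   3  18] [372.61111111 325.22222222] [ 0.39015732 -0.17275605  0.054     ]
red [365 126  28  28 527] [377.86148008 139.76091082] [ 0.73747229 -0.16370551  0.13      ]
red [354 271  11  35 229] [358.84716157 288.31877729] [ 0.46625692 -0.13174716  0.13      ]
(163, 188) [0.65200931 0.2558764  0.02      ]
(427, 222) [ 0.59580027 -0.28933541  0.02      ]
(415, 330) [ 0.37779789 -0.26492184  0.02      ]
(150, 296) [0.43041982 0.27185611 0.02      ]
(array([[458.0000335 ,   0.        , 272.98697455],
       [  0.        , 458.0000335 , 209.9580238 ],
       [  0.        ,   0.        ,   1.        ]]), array([[ 0.0268489 , -0.99960344, -0.00849066],
       [-0.99601295, -0.02602768, -0.08532742],
       [ 0.08507259,  0.01074776, -0.99631679]]), array([0.01052227, 0.61227438, 0.91078298]))
```

View pics/t0z.png

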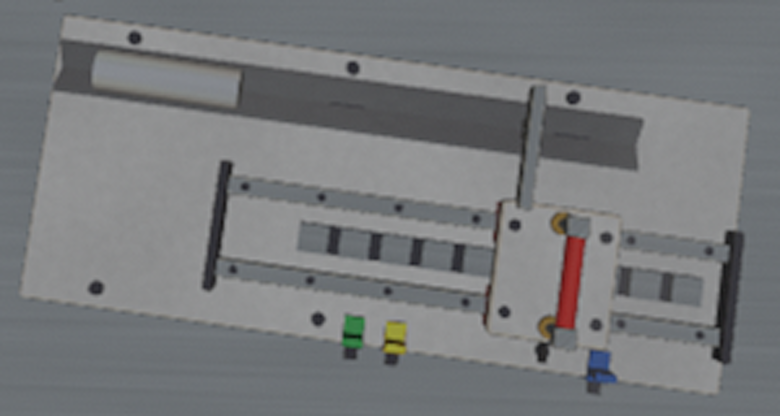

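```bash
python3 - <<'E'
from h import *
import numpy as np
im=cv2.imread('pics/t0.png',0)
a=-0.100; ex=np.array([np.cos(a),np.sin(a)]);ey=np.array([-np.sin(a),np.cos(a)])
def z2(u,v,z):
    p=ray('top',140+u/2.6,180+v/2.6,z); return p,p[:2]@ex,p[:2]@ey
for n,u,v,z in [('n',334,240,.04),('n',375,246,.04),('n',416,251,.04),('n',457,257,.04),('n',625,281,.04),('n',667,287,.04),('stripL',299,236,.04),('stripR',702,291,.04),('green',354,333,.056),('yell',396,338,.056),('ptr',543,352,.058),('bar',572,282,.132),('stopface top',527,150,.086),('bilR',240,88,.065),('bilL',94,70,.065),('rail L end',224,160,.05),('gfoot',350,353,.03)]:
    p,x,y=z2(u,v,z);print(n,p.round(4),round(x,4),round(y,4))
cv2.imwrite('pics/bl.png',cv2.resize(cv2.imread('pics/t0.png')[285:330,260:390],None,fx=6,fy=6,interpolation=cv2.INTER_CUBIC))
# strip profile
for t in np.linspace(0,1,150):
    pass
P0=np.array([.0,.0])
c=z2(416,251,.04); x0=c[1]
ys=np.arange(c[2]-.24,c[2]+.12,.002);row=[]
for y in ys:
    w=[cv2.getRectSubPix(im,(1,1),tuple(map(float,proj('top',[*( (x0+d)*ex+y*ey),.04]))))[0,0] for d in(-.005,0,.005)]
    row.append((round(y,3),int(np.mean(w))))
print(row)
E
```

```text
n [0.4857 0.0323 0.04  ] 0.4801 0.0806
n [0.482  0.0007 0.04  ] 0.4795 0.0489
n [ 0.4791 -0.0307  0.04  ] 0.4798 0.0173
n [ 0.4754 -0.0621  0.04  ] 0.4792 -0.0144
n [ 0.4608 -0.1905  0.04  ] 0.4775 -0.1435
n [ 0.4571 -0.2224  0.04  ] 0.477 -0.1757
stripL [0.488  0.0592 0.04  ] 0.4797 0.1076
stripR [ 0.4548 -0.249   0.04  ] 0.4774 -0.2024
green [0.4179 0.0151 0.056 ] 0.4144 0.0568
yell [ 0.4151 -0.0164  0.056 ] 0.4147 0.0252
ptr [ 0.4082 -0.1259  0.058 ] 0.4187 -0.0845
bar [ 0.4662 -0.1334  0.132 ] 0.4772 -0.0862
stopface top [ 0.5572 -0.1079  0.086 ] 0.5652 -0.0517
bilR [0.5987 0.1059 0.065 ] 0.5852 0.1651
bilL [0.6095 0.2167 0.065 ] 0.5848 0.2765
rail L end [0.5445 0.1177 0.05  ] 0.53 0.1714
gfoot [0.3994 0.0177 0.03  ] 0.3957 0.0575
[(np.float64(-0.223), 50), (np.float64(-0.221), 39), (np.float64(-0.219), 32), (np.float64(-0.217), 32), (np.float64(-0.215), 76), (np.float64(-0.213), 128), (np.float64(-0.211), 143), (np.float64(-0.209), 141), (np.float64(-0.207), 142), (np.float64(-0.205), 142), (np.float64(-0.203), 132), (np.float64(-0.201), 116), (np.float64(-0.199), 110), (np.floa
[... 3692 characters left out ...]
, (np.float64(0.083), 48), (np.float64(0.085), 68), (np.float64(0.087), 99), (np.float64(0.089), 110), (np.float64(0.091), 109), (np.float64(0.093), 109), (np.float64(0.095), 110), (np.float64(0.097), 109), (np.float64(0.099), 109), (np.float64(0.101), 109), (np.float64(0.103), 109), (np.float64(0.105), 108), (np.float64(0.107), 111), (np.float64(0.109), 129), (np.float64(0.111), 145), (np.float64(0.113), 147), (np.float64(0.115), 146), (np.float64(0.117), 146), (np.float64(0.119), 146), (np.float64(0.121), 147), (np.float64(0.123), 147), (np.float64(0.125), 146), (np.float64(0.127), 146), (np.float64(0.129), 146), (np.float64(0.131), 145), (np.float64(0.133), 146), (np.float64(0.135), 145)]
```

View pics/bl.png

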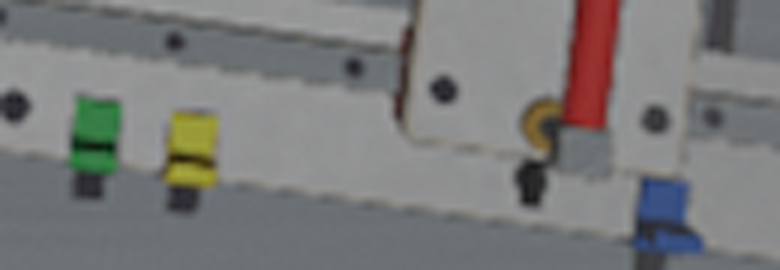

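>>> {"api": "send_rows", "payload": {"moves": [[0.29,-1,0,0,0,0.08,0],[0.29,-1,0,0,0,0.08,0],[0.29,-1,0,0,0,0.08,0],[0.29,-1,0,0,0,0.08,0],[0.29,-1,0,0,0,0.08,0]], "newtons": 8}}

```text
time_s: 0.95
eef_pos: [0.2974, 0.4419, 0.2336]
ee_rot: [[0.362, 0.0, -0.932], [0.932, 0.0, 0.362], [0.0, -1.0, -0.0]]
force: [0.1, -0.8, 0.0]
opening: 1.004
```

>>> {"api": "send_rows", "payload": {"moves": [[0.29,-1,0,0,0,0.08,0],[0.29,-1,0,0,0,0.08,0],[0.29,-1,0,0,0,0.08,0],[0.29,-1,0,0,0,0.08,0],[0.29,-1,0,0,0,0.08,0]]}}

```text
time_s: 1.45
eef_pos: [0.3337, 0.3169, 0.2337]
ee_rot: [[0.305, 0.0, -0.952], [0.952, 0.0, 0.305], [0.0, -1.0, -0.0]]
force: [0.8, -0.1, -0.5]
opening: 1.001
```

>>> {"api": "send_rows", "payload": {"moves": [[0.29,-1,0,0,0,0.08,0],[0.29,-1,0,0,0,0.08,0],[0.29,-1,0,0,0,0.08,0],[0.29,-1,0,0,0,0.08,0],[0.29,-1,0,0,0,0.08,0]]}}

```text
time_s: 1.95
eef_pos: [0.37, 0.1919, 0.2338]
ee_rot: [[0.248, 0.001, -0.969], [0.969, 0.0, 0.248], [0.0, -1.0, -0.0]]
force: [-0.0, -0.0, 0.6]
opening: 0.998
```

>>> {"api": "send_rows", "payload": {"moves": [[0.29,-1,0,0,0,0.08,0],[0.29,-1,0,0,0,0.08,0],[0.29,-1,0,0,0,0.08,0],[0.29,-1,0,0,0,0.08,0],[0.29,-1,0,0,0,0.08,0]]}}

```text
time_s: 2.45
eef_pos: [0.4062, 0.0668, 0.2338]
ee_rot: [[0.189, 0.001, -0.982], [0.982, 0.0, 0.189], [0.0, -1.0, -0.001]]
force: [0.4, -0.1, 0.4]
opening: 0.998
```

>>> {"api": "send_rows", "payload": {"moves": [[0.29,-1,0,0,0,0.08,0],[0.29,-1,0,0,0,0.08,0],[0.29,-1,0,0,0,0.08,0],[0.29,-1,0,0,0,0.08,0],[0.29,-1,0,0,0,0.08,0]]}}

```text
time_s: 2.95
eef_pos: [0.4425, -0.0582, 0.2338]
ee_rot: [[0.13, 0.0, -0.992], [0.992, -0.0, 0.13], [0.0, -1.0, -0.0]]
force: [-0.4, 0.1, 0.2]
opening: 1.001
```

>>> {"api": "send_rows", "payload": {"moves": [[0.3,-1,0,0,0,0.07,0],[0.3,-1,0,0,0,0.07,0],[0.3,-0.8,0,0,0,0.07,0],[0,0,0,0,0,0,0]]}}

```text
time_s: 3.35
eef_pos: [0.4656, -0.129, 0.2337]
ee_rot: [[0.101, 0.001, -0.995], [0.995, -0.001, 0.101], [-0.001, -1.0, -0.001]]
force: [-0.4, 0.8, 0.2]
opening: 0.999
```

```bash
python3 - <<'E'
from h import *
s=bot.get_state();print(s['time_s'],s['eef_pos'],s['ee_rot'].round(3),s['force'])
save('wrist','w1.png')
for d in bot.boxes_of('wrist','bar_mid')[:2]: print(d)
E
```

```text
3.35 [ 0.46558102 -0.12899492  0.23372816] [[ 0.101  0.001 -0.995]
 [ 0.995 -0.001  0.101]
 [-0.001 -1.    -0.001]] [-0.36924494  0.79207675  0.18230078]
{'at': [0.46, -0.1283, 0.1393], 'p': 0.6}
```

View pics/w1.png

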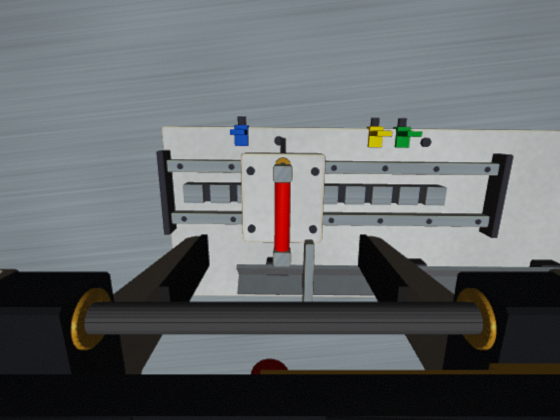

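>>> {"api": "send_rows", "payload": {"moves": [[0,-0.02,-0.9,0,0,0,0],[0,0,-0.9,0,0,0,0],[0,0,-0.9,0,0,0,0.3],[0,0,-0.8,0,0,0,0.5],[0,0,-0.5,0,0,0,0.6]], "newtons": 5}}

```text
time_s: 3.95
eef_pos: [0.4638, -0.1264, 0.1324]
ee_rot: [[0.098, -0.002, -0.995], [0.995, 0.001, 0.098], [0.0, -1.0, 0.002]]
force: [-1.0, 0.3, -0.3]
opening: 0.763
```

>>> {"api": "send_rows", "payload": {"moves": [[0,0,0,0,0,0,0.7],[0,0,0,0,0,0,0.8],[0,0,0,0,0,0,1],[0,0,0,0,0,0,1],[0,0,0,0,0,0,1]]}}

```text
time_s: 4.45
eef_pos: [0.4651, -0.1277, 0.1342]
ee_rot: [[0.099, 0.001, -0.995], [0.995, -0.0, 0.099], [-0.0, -1.0, -0.001]]
force: [-1.0, -0.1, -0.1]
opening: 0.326
```

>>> {"api": "send_rows", "payload": {"moves": [[0,0,0,0,0,0,1],[0,0,0,0,0,0,1],[0,0,0,0,0,0,1],[0,0,0,0,0,0,1]]}}

```text
time_s: 4.85
eef_pos: [0.4649, -0.1277, 0.1337]
ee_rot: [[0.099, 0.0, -0.995], [0.995, -0.0, 0.099], [-0.0, -1.0, -0.0]]
force: [-0.4, -1.2, 2.4]
opening: 0.149
```

```bash
python3 - <<'E'
from h import *
s=bot.get_state();print(s['time_s'],s['eef_pos'],s['force'],s['opening'])
save('top','t2.png'); im=cv2.imread('pics/t2.png')
cv2.imwrite('pics/t2z.png',cv2.resize(im[180:340,140:440],None,fx=2.6,fy=2.6,interpolation=cv2.INTER_CUBIC))
E
```

```text
4.85 [ 0.46490889 -0.12773572  0.13370525] [-0.37305014 -1.23506544  2.44507922] 0.1489867345734829
```

View pics/t2z.png

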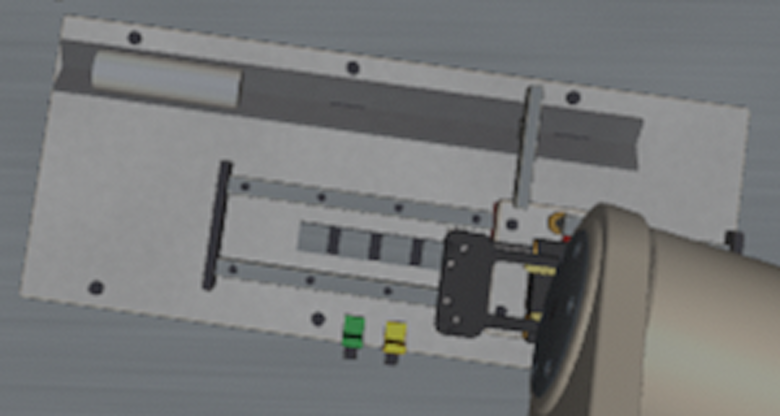

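>>> {"api": "send_rows", "payload": {"moves": [[0,0,0,0,0,0,1],[0,0,0,0,0,0,1],[0,0,0.1,0,0,0,1],[0,0,0.1,0,0,0,1],[0,0,0,0,0,0,1]], "newtons": 30}}

```text
time_s: 5.4
eef_pos: [0.4648, -0.1275, 0.1385]
ee_rot: [[0.099, 0.0, -0.995], [0.995, 0.0, 0.099], [0.0, -1.0, -0.0]]
force: [4.2, -1.4, -7.5]
opening: 0.142
```

```bash
python3 - <<'E'
from h import *
s=bot.get_state();print(s['time_s'],s['eef_pos'],s['force'],s['opening'])
im=save('scene','s2.png');im=cv2.imread('pics/s2.png')
cv2.imwrite('pics/s2z.png',cv2.resize(im[150:320,80:280],None,fx=3.5,fy=3.5,interpolation=cv2.INTER_CUBIC))
save('wrist','w2.png')
E
```

```text
5.4 [ 0.46481783 -0.12753465  0.13847982] [ 4.21656494 -1.35676551 -7.54367796] 0.14246636477274818
```

View pics/s2z.png

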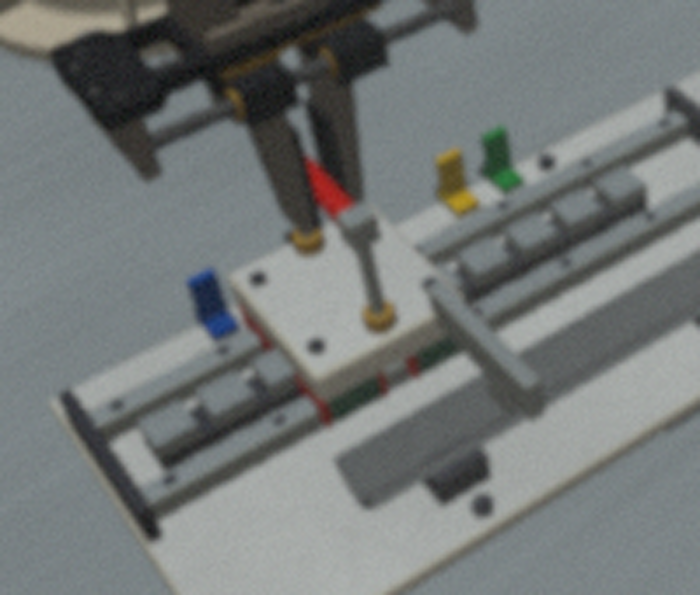

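View pics/w2.png

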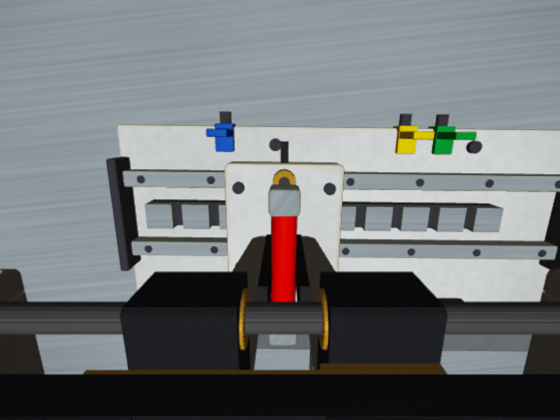

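>>> {"api": "send_rows", "payload": {"moves": [[0,0,0.06,0,0,0,1],[0,0,0,0,0,0,1]]}}

```text
time_s: 5.7
eef_pos: [0.4648, -0.1275, 0.1401]
ee_rot: [[0.099, 0.0, -0.995], [0.995, 0.0, 0.099], [0.0, -1.0, -0.0]]
force: [4.6, -0.5, -9.1]
opening: 0.144
```

```bash
python3 - <<'E'
from h import *
s=bot.get_state();print(s['time_s'],s['eef_pos'],s['force'],s['opening'])
for l in ['bar_mid','carriage']:
  for d in bot.boxes_of('scene',l)[:1]: print(l,d)
# bar height by scene: project bar for latch 0,8,14mm
E
```

```text
5.7 [ 0.46479002 -0.12752439  0.14011149] [ 4.58626858 -0.46292421 -9.12206217] 0.14447259022860168
bar_mid {'at': [0.5104, -0.1334, 0.1425], 'p': 0.89}
carriage {'at': [0.4988, -0.1324, 0.0674], 'p': 0.87}
```

>>> {"api": "send_rows", "payload": {"moves": [[0.01,0.1,0,0,0,0,1],[0.02,0.2,0,0,0,0,1],[0.03,0.3,0,0,0,0,1],[0.03,0.3,0,0,0,0,1],[0.03,0.3,0,0,0,0,1]]}}

```text
time_s: 6.3
eef_pos: [0.4682, -0.097, 0.1402]
ee_rot: [[0.099, 0.001, -0.995], [0.995, -0.0, 0.099], [-0.0, -1.0, -0.001]]
force: [6.2, -1.3, -9.5]
opening: 0.136
```

>>> {"api": "send_rows", "payload": {"moves": [[0.04,0.3,0,0,0,0,1],[0.04,0.3,0,0,0,0,1],[0.04,0.3,0,0,0,0,1],[0.03,0.3,0,0,0,0,1],[0.03,0.3,0,0,0,0,1]]}}

```text
time_s: 6.8
eef_pos: [0.4724, -0.0595, 0.1401]
ee_rot: [[0.099, 0.0, -0.995], [0.995, -0.0, 0.099], [-0.0, -1.0, -0.0]]
force: [4.7, -1.5, -8.7]
opening: 0.14
```

>>> {"api": "send_rows", "payload": {"moves": [[0.03,0.3,0,0,0,0,1],[0.03,0.3,0,0,0,0,1],[0.03,0.3,0,0,0,0,1],[0.03,0.3,0,0,0,0,1],[0.03,0.3,0,0,0,0,1]]}}

```text
time_s: 7.3
eef_pos: [0.4765, -0.0221, 0.1403]
ee_rot: [[0.099, 0.001, -0.995], [0.995, -0.0, 0.099], [-0.0, -1.0, -0.001]]
force: [5.2, -0.7, -8.4]
opening: 0.14
```

>>> {"api": "send_rows", "payload": {"moves": [[0.03,0.3,0,0,0,0,1],[0.02,0.2,0,0,0,0,1],[0.01,0.1,0,0,0,0,1],[0,0,0,0,0,0,1],[0,0,0,0,0,0,1]]}}

```text
time_s: 7.8
eef_pos: [0.4782, -0.007, 0.1403]
ee_rot: [[0.099, 0.001, -0.995], [0.995, 0.0, 0.099], [0.0, -1.0, -0.001]]
force: [5.6, -0.3, -9.8]
opening: 0.141
```

```bash
python3 - <<'E'
from h import *
s=bot.get_state();print(s['time_s'],s['eef_pos'],s['force'],s['opening'])
print('bedy tcp',s['eef_pos'][0]*.0998+s['eef_pos'][1]*.995)
save('wrist','w3.png');im=save('top','t3.png');im=cv2.imread('pics/t3.png')
cv2.imwrite('pics/t3z.png',cv2.resize(im[180:340,140:440],None,fx=2.6,fy=2.6,interpolation=cv2.INTER_CUBIC))
E
```

```text
7.8 [ 0.47820315 -0.00701663  0.14028513] [ 5.56919151 -0.28904156 -9.81349184] 0.14131105899611715
bedy tcp 0.04074312819282541
```

View pics/w3.png

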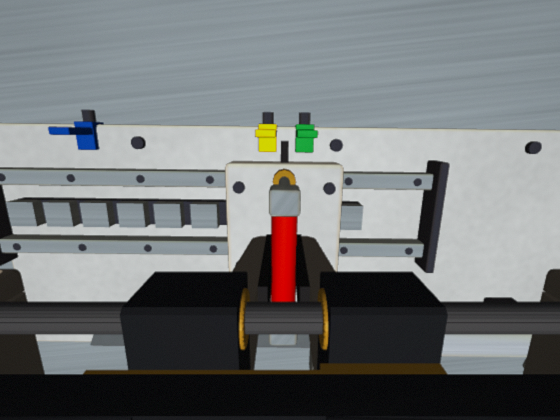

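View pics/t3z.png

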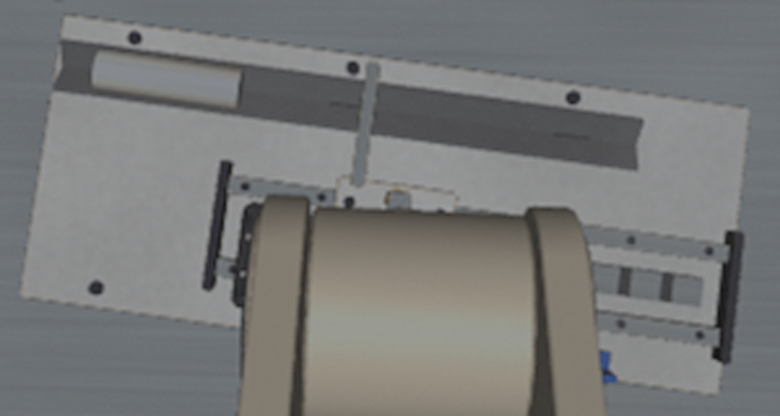

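>>> {"api": "send_rows", "payload": {"moves": [[0.008,0.08,0,0,0,0,1],[0.008,0.08,0,0,0,0,1],[0,0,-0.1,0,0,0,1],[0,0,-0.1,0,0,0,1],[0,0,0,0,0,0,1]]}}

```text
time_s: 8.4
eef_pos: [0.4786, -0.0031, 0.1352]
ee_rot: [[0.099, 0.001, -0.995], [0.995, 0.0, 0.099], [0.0, -1.0, -0.001]]
force: [6.2, -0.9, -7.4]
opening: 0.143
```

>>> {"api": "send_rows", "payload": {"moves": [[0,0,-0.05,0,0,0,1],[0,0,0,0,0,0,1]]}}

```text
time_s: 8.6
eef_pos: [0.4787, -0.0031, 0.1341]
ee_rot: [[0.099, 0.002, -0.995], [0.995, 0.0, 0.099], [0.0, -1.0, -0.001]]
force: [6.2, 0.6, -7.4]
opening: 0.141
```

>>> {"api": "send_rows", "payload": {"moves": [[0,0,-0.04,0,0,0,1],[0,0,0,0,0,0,1]]}}

```text
time_s: 8.8
eef_pos: [0.4787, -0.0031, 0.1338]
ee_rot: [[0.099, 0.002, -0.995], [0.995, 0.0, 0.099], [0.0, -1.0, -0.002]]
force: [2.9, 0.5, 3.2]
opening: 0.142
```

>>> {"api": "send_rows", "payload": {"moves": [[0,0,0,0,0,0,0.76],[0,0,0,0,0,0,0.76],[0,0,0,0,0,0,0.76]]}}

```text
time_s: 9.1
eef_pos: [0.4772, -0.0035, 0.1327]
ee_rot: [[0.099, -0.001, -0.995], [0.995, 0.0, 0.099], [-0.0, -1.0, 0.001]]
force: [-0.4, -0.2, 0.5]
opening: 0.242
```

```bash
python3 - <<'E'
from h import *
s=bot.get_state();print(s['time_s'],s['eef_pos'],s['force'],s['opening'])
save('wrist','w4.png')
E
```

```text
9.1 [ 0.4771729  -0.00351357  0.13265888] [-0.39693881 -0.21389762  0.46961874] 0.2417516552030395
```

View pics/w4.png

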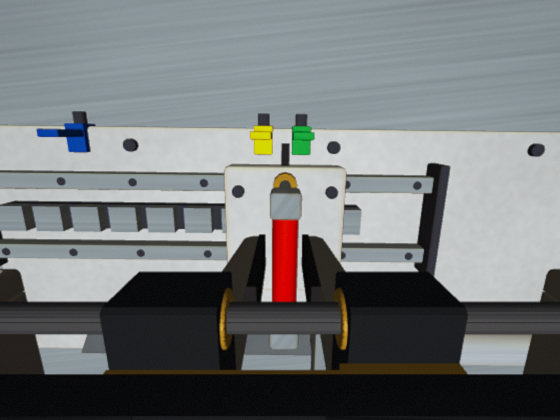

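>>> {"api": "send_rows", "payload": {"moves": [[0.004,0.04,0,0,0,0,0.76],[0.004,0.04,0,0,0,0,0.76],[0.004,0.04,0,0,0,0,0.76],[0.004,0.03,0,0,0,0,0.76],[0.003,0.03,0,0,0,0,0.76]]}}

```text
time_s: 9.65
eef_pos: [0.4784, 0.001, 0.1328]
ee_rot: [[0.099, -0.0, -0.995], [0.995, -0.0, 0.099], [-0.0, -1.0, 0.0]]
force: [0.0, -0.5, 0.4]
opening: 0.239
```

>>> {"api": "send_rows", "payload": {"moves": [[0.002,0.02,0,0,0,0,0.76],[0.002,0.02,0,0,0,0,0.76],[0.002,0.02,0,0,0,0,0.76],[0.002,0.02,0,0,0,0,0.76]]}}

```text
time_s: 10.05
eef_pos: [0.4786, 0.0029, 0.1328]
ee_rot: [[0.099, -0.0, -0.995], [0.995, -0.0, 0.099], [-0.0, -1.0, 0.0]]
force: [-0.4, -0.4, -1.0]
opening: 0.242
```

>>> {"api": "send_rows", "payload": {"moves": [[0.002,0.02,0,0,0,0,0.76],[0.002,0.02,0,0,0,0,0.76],[0.002,0.02,0,0,0,0,0.76]]}}

```text
time_s: 10.35
eef_pos: [0.4787, 0.0044, 0.1328]
ee_rot: [[0.099, -0.0, -0.995], [0.995, 0.0, 0.099], [-0.0, -1.0, 0.0]]
force: [0.7, -1.4, -0.9]
opening: 0.239
```

```bash
python3 - <<'E'
from h import *
s=bot.get_state();print(s['time_s'],s['eef_pos'],s['force'],s['opening'])
save('wrist','w5.png')
E
```

```text
10.35 [0.47868627 0.00443681 0.13281146] [ 0.74501919 -1.36880902 -0.86902313] 0.23890569068921236
```

View pics/w5.png

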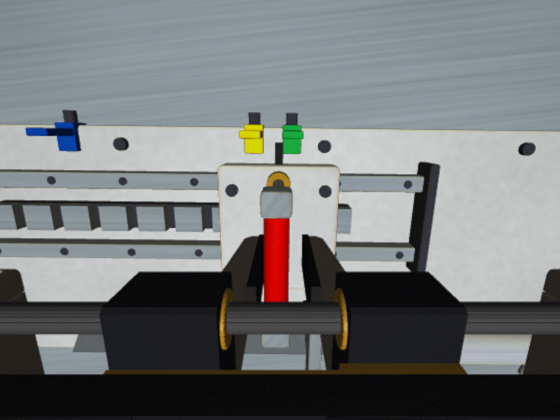

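>>> {"api": "send_rows", "payload": {"moves": [[0.002,0.02,0,0,0,0,0.76],[0.002,0.02,0,0,0,0,0.76],[0.002,0.02,0,0,0,0,0.76]]}}

```text
time_s: 10.7
eef_pos: [0.4788, 0.006, 0.1328]
ee_rot: [[0.099, -0.0, -0.995], [0.995, 0.0, 0.099], [0.0, -1.0, 0.0]]
force: [-1.0, -1.0, -1.2]
opening: 0.238
```

>>> {"api": "send_rows", "payload": {"moves": [[0.002,0.02,0,0,0,0,0.76],[0.002,0.02,0,0,0,0,0.76],[0.002,0.02,0,0,0,0,0.76]]}}

```text
time_s: 11.0
eef_pos: [0.479, 0.0075, 0.1328]
ee_rot: [[0.099, -0.0, -0.995], [0.995, 0.0, 0.099], [0.0, -1.0, 0.0]]
force: [0.2, -1.4, 0.1]
opening: 0.242
```

```bash
python3 - <<'E'
from h import *
s=bot.get_state();print(s['time_s'],s['eef_pos'],s['force'],s['opening'])
save('wrist','w6.png')
E
```

```text
11.0 [0.47900555 0.00746193 0.13282754] [ 0.22126869 -1.35447086  0.0823994 ] 0.24240176698678784
```

View pics/w6.png

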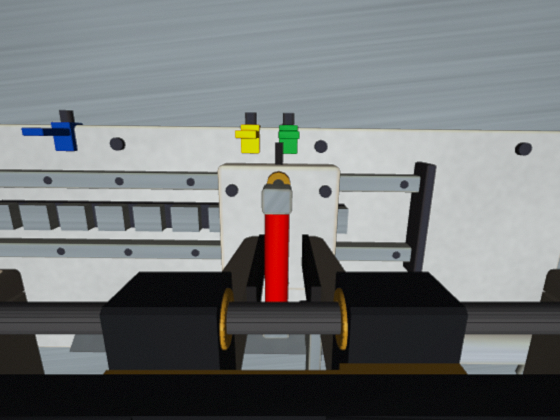

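>>> {"api": "send_rows", "payload": {"moves": [[0.002,0.02,0,0,0,0,0.76],[0.002,0.02,0,0,0,0,0.76]]}}

```text
time_s: 11.25
eef_pos: [0.4792, 0.0084, 0.1328]
ee_rot: [[0.099, 0.0, -0.995], [0.995, -0.0, 0.099], [-0.0, -1.0, -0.0]]
force: [-1.3, -1.2, 0.4]
opening: 0.243
```

>>> {"api": "send_rows", "payload": {"moves": [[0.002,0.02,0,0,0,0,0.76],[0.002,0.02,0,0,0,0,0.76]]}}

```text
time_s: 11.45
eef_pos: [0.4791, 0.0088, 0.1328]
ee_rot: [[0.098, -0.0, -0.995], [0.995, -0.001, 0.098], [-0.001, -1.0, 0.0]]
force: [-0.2, -7.4, 0.4]
opening: 0.243
```

```bash
python3 - <<'E'
from h import *
s=bot.get_state();print(s['time_s'],s['eef_pos'],s['force'],s['opening'])
save('wrist','w7.png')
E
```

```text
11.45 [0.47913835 0.00875665 0.1328206 ] [-0.17161306 -7.4048682   0.39549311] 0.24333107965218156
```

View pics/w7.png

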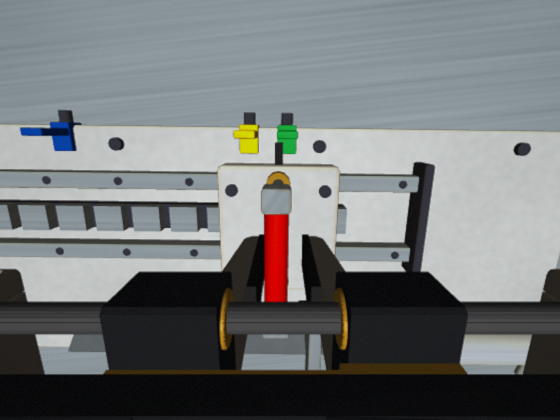

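>>> {"api": "send_rows", "payload": {"moves": [[-0.004,-0.05,0,0,0,0,0.76],[-0.004,-0.05,0,0,0,0,0.76]]}}

```text
time_s: 11.7
eef_pos: [0.4792, 0.0071, 0.1329]
ee_rot: [[0.099, 0.0, -0.995], [0.995, 0.0, 0.099], [0.0, -1.0, -0.0]]
force: [0.3, -0.1, 0.6]
opening: 0.242
```

```bash
python3 - <<'E'
from h import *
s=bot.get_state();print(s['time_s'],s['eef_pos'],s['force'],s['opening'])
save('scene','s8.png');im=cv2.imread('pics/s8.png')
cv2.imwrite('pics/s8z.png',cv2.resize(im[130:300,120:320],None,fx=3.5,fy=3.5,interpolation=cv2.INTER_CUBIC))
save('wrist','w8.png')
for l in ['bar_mid']:
  for d in bot.boxes_of('scene',l)[:1]: print(l,d)
  for d in bot.boxes_of('wrist',l)[:1]: print(l,d)
E
```

```text
11.7 [0.47916554 0.00705173 0.13288806] [ 0.33297713 -0.11368886  0.55382185] 0.24191028768142475
bar_mid {'at': [0.5232, -0.002, 0.1286], 'p': 0.73}
bar_mid {'at': [0.4656, 0.0054, 0.1322], 'p': 0.85}
```

View pics/s8z.png

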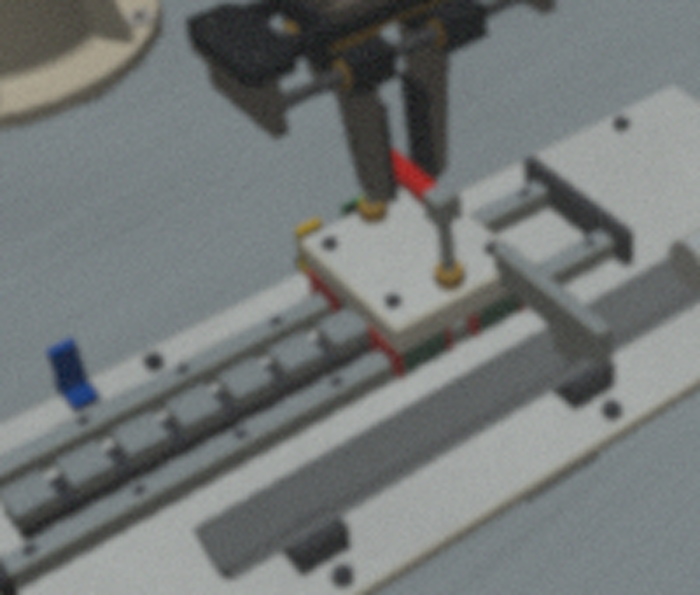

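View pics/w8.png

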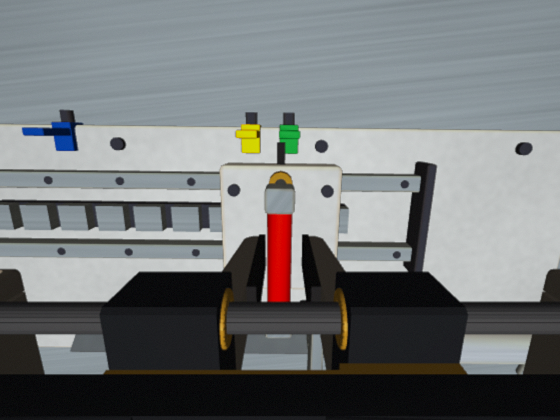

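>>> {"api": "send_rows", "payload": {"moves": [[0,0,0,0,0,0,0.6],[0,0,0,0,0,0,0.5],[0,0,0.5,0,0,0,0.4],[0,0,1,0,0,0,0.4],[0,0,1,0,0,0,0.4]]}}

```text
time_s: 12.4
eef_pos: [0.4788, 0.0069, 0.1966]
ee_rot: [[0.099, -0.001, -0.995], [0.995, -0.0, 0.099], [-0.0, -1.0, 0.001]]
force: [0.5, -0.3, -0.6]
opening: 0.597
```

>>> {"api": "send_rows", "payload": {"moves": [[0.4,0.8,0.3,0,0,0,0.6],[0.49,0.92,0,0,0,0,1],[0.49,0.92,0,0,0,0,1],[0.49,0.92,0,0,0,0,1],[0.49,0.92,0,0,0,0,1]]}}

```text
time_s: 12.9
eef_pos: [0.5386, 0.1199, 0.2039]
ee_rot: [[0.099, 0.001, -0.995], [0.995, 0.0, 0.099], [0.0, -1.0, -0.001]]
force: [0.5, -0.6, 0.3]
opening: 0.188
```

>>> {"api": "send_rows", "payload": {"moves": [[0.49,0.92,0,0,0,0,1],[0.49,0.92,0,0,0,0,1],[0.49,0.92,0,0,0,0,1],[0.49,0.92,0,0,0,0,1],[0.49,0.92,0,0,0,0,1]]}}

```text
time_s: 13.4
eef_pos: [0.5997, 0.235, 0.2039]
ee_rot: [[0.099, 0.0, -0.995], [0.995, 0.0, 0.099], [0.0, -1.0, -0.0]]
force: [0.6, -0.2, -0.6]
opening: 0.004
```

>>> {"api": "send_rows", "payload": {"moves": [[0.49,0.92,0,0,0,0,1],[0,0,0,0,0,0,1]]}}

```text
time_s: 13.6
eef_pos: [0.6127, 0.2595, 0.2037]
ee_rot: [[0.097, 0.002, -0.995], [0.995, 0.001, 0.097], [0.001, -1.0, -0.001]]
force: [-0.0, -0.1, 0.5]
opening: 0.003
```

```bash
python3 - <<'E'
from h import *
s=bot.get_state();print(s['time_s'],s['eef_pos'],s['force'],s['opening'])
save('top','t9.png');im=cv2.imread('pics/t9.png')
cv2.imwrite('pics/t9z.png',cv2.resize(im[180:340,140:440],None,fx=2.6,fy=2.6,interpolation=cv2.INTER_CUBIC))
save('wrist','w9.png')
for d in bot.boxes_of('top','bar_mid')[:1]: print(d)
E
```

```text
13.6 [0.61272858 0.25948673 0.20372629] [-0.00854346 -0.13642487  0.54502811] 0.003311145333939488
{'at': [0.4825, 0.0053, 0.1324], 'p': 0.56}
```

View pics/t9z.png

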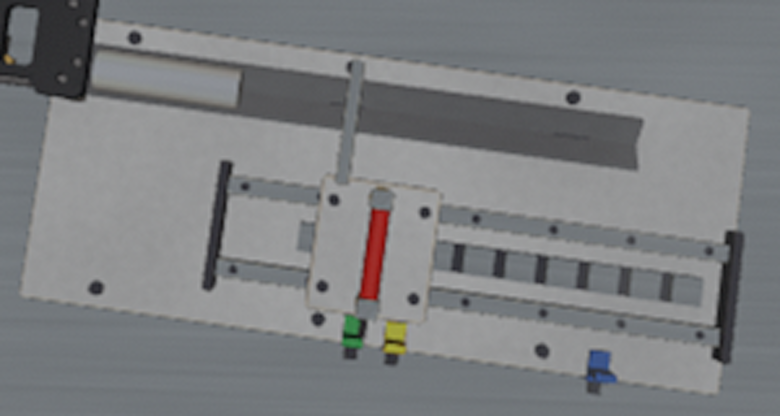

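View pics/w9.png

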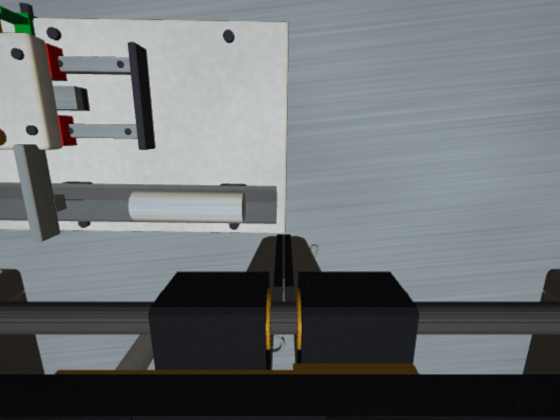

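>>> {"api": "send_rows", "payload": {"moves": [[0,0,-1,0,0,0,1],[0,0,-1,0,0,0,1],[0,0,-1,0,0,0,1],[0,0,-1,0,0,0,1],[0,0,-1,0,0,0,1]]}}

```text
time_s: 14.25
eef_pos: [0.6111, 0.2557, 0.0775]
ee_rot: [[0.1, -0.0, -0.995], [0.995, -0.0, 0.1], [-0.0, -1.0, 0.0]]
force: [0.1, -0.3, 0.2]
opening: 0.007
```

>>> {"api": "send_rows", "payload": {"moves": [[0,0,0,0,0,0,1]]}}

```text
time_s: 14.35
eef_pos: [0.6089, 0.2549, 0.075]
ee_rot: [[0.1, -0.006, -0.995], [0.995, -0.002, 0.1], [-0.003, -1.0, 0.005]]
force: [-0.5, -0.5, 0.5]
opening: 0.005
```

```bash
python3 - <<'E'
from h import *
s=bot.get_state();print(s['time_s'],s['eef_pos'],s['force'],s['opening'])
save('scene','s10.png');im=cv2.imread('pics/s10.png')
cv2.imwrite('pics/s10z.png',cv2.resize(im[100:260,240:440],None,fx=3.5,fy=3.5,interpolation=cv2.INTER_CUBIC))
save('wrist','w10.png')
a=-.1;ey=np.array([-np.sin(a),np.cos(a)])
for u,v in [(349,80),(347,100),(345,130),(343,160)]:
    p=ray('top',140+u/2.6,180+v/2.6,.086);print(p.round(4),p[:2]@ey)
E
```

```text
14.35 [0.60893279 0.25489907 0.07500848] [-0.4705763  -0.54949656  0.45529202] 0.004618815199512424
[0.6052 0.0237 0.086 ] 0.08396758539920166
[0.5904 0.0247 0.086 ] 0.08356288485100702
[0.5683 0.0256 0.086 ] 0.08223008764462669
[0.5463 0.0265 0.086 ] 0.08090297017814736
```

View pics/s10z.png

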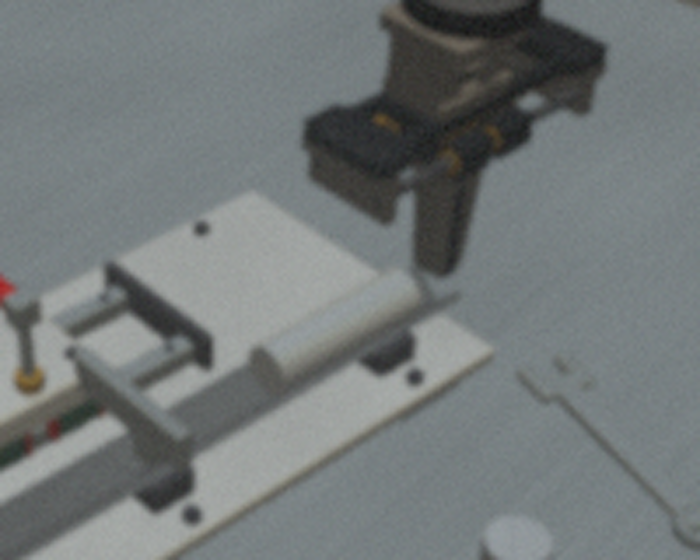

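View pics/w10.png

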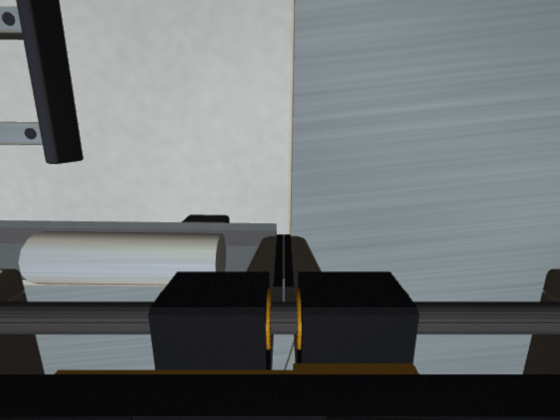

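>>> {"api": "send_rows", "payload": {"moves": [[-0.02,-0.2,0,0,0,0,1],[-0.02,-0.2,0,0,0,0,1],[-0.01,-0.12,0,0,0,0,1],[-0.01,-0.12,0,0,0,0,1],[-0.01,-0.12,0,0,0,0,1]]}}

```text
time_s: 14.95
eef_pos: [0.6099, 0.2376, 0.0782]
ee_rot: [[0.099, 0.0, -0.995], [0.995, 0.0, 0.099], [0.0, -1.0, -0.0]]
force: [0.8, 1.2, 0.3]
opening: 0.008
```

>>> {"api": "send_rows", "payload": {"moves": [[-0.01,-0.12,0,0,0,0,1],[-0.01,-0.12,0,0,0,0,1],[-0.01,-0.12,0,0,0,0,1],[-0.01,-0.12,0,0,0,0,1],[-0.01,-0.12,0,0,0,0,1]]}}

```text
time_s: 15.45
eef_pos: [0.6085, 0.2229, 0.0778]
ee_rot: [[0.099, -0.0, -0.995], [0.995, 0.0, 0.099], [0.0, -1.0, 0.0]]
force: [-0.1, 1.9, 0.7]
opening: 0.005
```

```bash
python3 - <<'E'
from h import *
s=bot.get_state();print(s['time_s'],s['eef_pos'],s['force'],s['opening'])
save('wrist','w11.png')
E
```

```text
15.45 [0.60848165 0.22288462 0.07782399] [-0.14380994  1.90011937  0.70523006] 0.0053540196563772
```

View pics/w11.png

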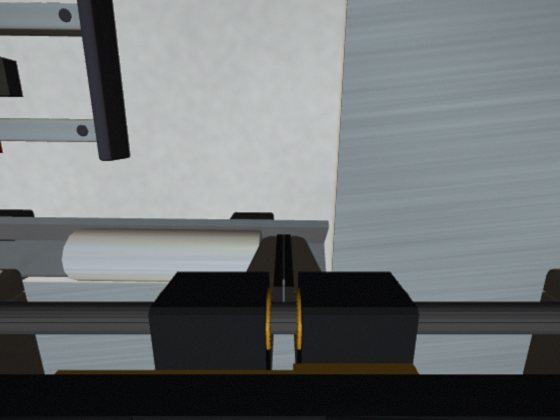

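>>> {"api": "send_rows", "payload": {"moves": [[-0.014,-0.14,0,0,0,0,1],[-0.016,-0.16,0,0,0,0,1],[-0.016,-0.16,0,0,0,0,1],[-0.016,-0.16,0,0,0,0,1],[-0.016,-0.16,0,0,0,0,1]]}}

```text
time_s: 16.0
eef_pos: [0.6065, 0.203, 0.0778]
ee_rot: [[0.099, -0.0, -0.995], [0.995, -0.0, 0.099], [-0.0, -1.0, 0.0]]
force: [-0.7, 1.7, 0.2]
opening: 0.005
```

>>> {"api": "send_rows", "payload": {"moves": [[-0.016,-0.16,0,0,0,0,1],[-0.016,-0.16,0,0,0,0,1],[-0.016,-0.16,0,0,0,0,1],[-0.016,-0.16,0,0,0,0,1],[-0.012,-0.12,0,0,0,0,1]]}}

```text
time_s: 16.5
eef_pos: [0.6046, 0.184, 0.0778]
ee_rot: [[0.099, -0.0, -0.995], [0.995, 0.0, 0.099], [-0.0, -1.0, 0.0]]
force: [-0.1, 3.3, 0.6]
opening: 0.004
```

```bash
python3 - <<'E'
from h import *
s=bot.get_state();print(s['time_s'],s['eef_pos'],s['force'],s['opening'])
save('top','t12.png');im=cv2.imread('pics/t12.png')
cv2.imwrite('pics/t12z.png',cv2.resize(im[180:310,140:340],None,fx=3.9,fy=3.9,interpolation=cv2.INTER_CUBIC))
E
```

```text
16.5 [0.60462784 0.18402139 0.0778358 ] [-0.09316907  3.26485898  0.57201044] 0.003682447910655369
```

View pics/t12z.png

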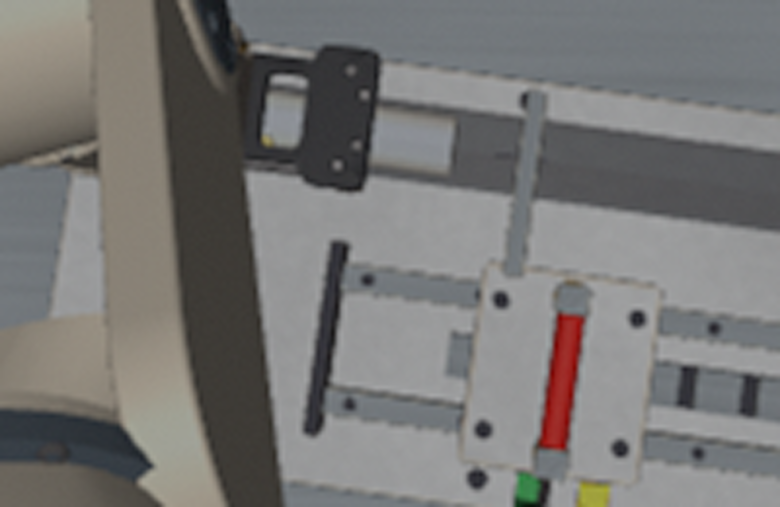

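```bash
python3 - <<'E'
from h import *
a=-.1;ey=np.array([-np.sin(a),np.cos(a)])
for u,v,z in [(455,143,.066),(456,143,.072),(520,150,.086),(521,150,.086)]:
    p=ray('top',140+u/3.9,180+v/3.9,z);print(p.round(4),p[:2]@ey)
E
```

```text
[0.5944 0.0579 0.066 ] 0.1169284992286359
[0.594  0.0571 0.072 ] 0.11611687267920136
[0.5904 0.025  0.086 ] 0.08380603927222904
[0.5904 0.0245 0.086 ] 0.08331973158803219
```

>>> {"api": "send_rows", "payload": {"moves": [[-0.016,-0.16,0,0,0,0,1],[-0.016,-0.16,0,0,0,0,1],[-0.016,-0.16,0,0,0,0,1],[-0.016,-0.16,0,0,0,0,1],[-0.012,-0.12,0,0,0,0,1]]}}

```text
time_s: 17.05
eef_pos: [0.6027, 0.165, 0.0779]
ee_rot: [[0.099, -0.0, -0.995], [0.995, -0.0, 0.099], [-0.0, -1.0, 0.0]]
force: [0.3, 2.0, 0.8]
opening: 0.006
```

>>> {"api": "send_rows", "payload": {"moves": [[-0.008,-0.08,0,0,0,0,1],[-0.004,-0.04,0,0,0,0,1],[-0.004,-0.04,0,0,0,0,1]]}}

```text
time_s: 17.35
eef_pos: [0.6024, 0.1614, 0.0778]
ee_rot: [[0.099, -0.0, -0.995], [0.995, 0.0, 0.099], [0.0, -1.0, 0.0]]
force: [-0.3, 3.1, 0.0]
opening: 0.008
```

```bash
python3 - <<'E'
from h import *
s=bot.get_state();print(s['time_s'],s['eef_pos'],s['force'],s['opening'])
save('top','t13.png');im=cv2.imread('pics/t13.png')
cv2.imwrite('pics/t13z.png',cv2.resize(im[180:310,180:340],None,fx=4.8,fy=4.6,interpolation=cv2.INTER_CUBIC))
E
```

```text
17.35 [0.60237498 0.16136025 0.07782275] [-0.29447488  3.11597836  0.02451367] 0.008462853194042531
```

View pics/t13z.png

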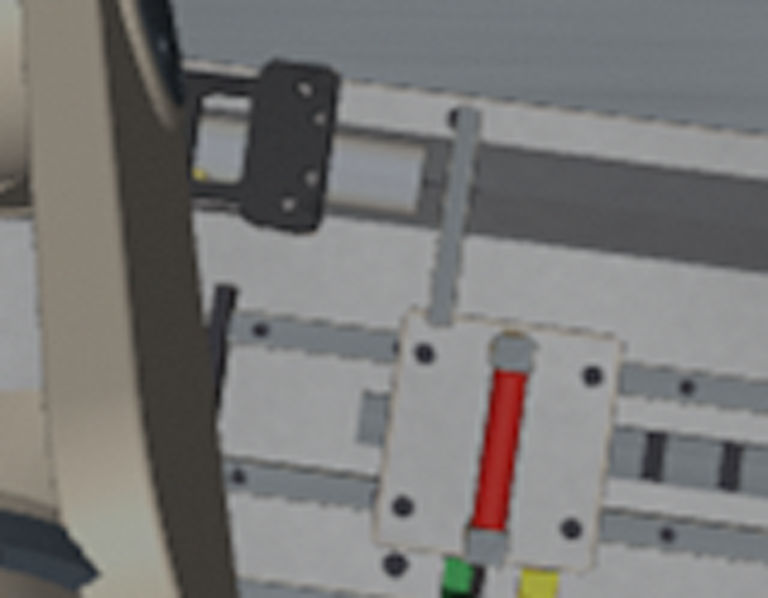

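>>> {"api": "send_rows", "payload": {"moves": [[-0.004,-0.04,0,0,0,0,1],[-0.004,-0.04,0,0,0,0,1],[-0.004,-0.04,0,0,0,0,1],[-0.004,-0.04,0,0,0,0,1],[-0.004,-0.04,0,0,0,0,1]]}}

```text
time_s: 17.9
eef_pos: [0.6019, 0.1563, 0.0778]
ee_rot: [[0.099, 0.0, -0.995], [0.995, 0.0, 0.099], [0.0, -1.0, -0.0]]
force: [-0.4, 3.1, 1.1]
opening: 0.003
```

>>> {"api": "send_rows", "payload": {"moves": [[-0.002,-0.02,0,0,0,0,1],[-0.002,-0.02,0,0,0,0,1],[-0.002,-0.02,0,0,0,0,1],[-0.002,-0.02,0,0,0,0,1]]}}

```text
time_s: 18.3
eef_pos: [0.6017, 0.1544, 0.0778]
ee_rot: [[0.099, 0.0, -0.995], [0.995, 0.0, 0.099], [0.0, -1.0, -0.0]]
force: [0.5, 2.7, 1.2]
opening: 0.004
```

>>> {"api": "send_rows", "payload": {"moves": [[-0.002,-0.02,0,0,0,0,1],[-0.002,-0.02,0,0,0,0,1],[-0.002,-0.02,0,0,0,0,1]]}}

```text
time_s: 18.6
eef_pos: [0.6015, 0.1529, 0.0778]
ee_rot: [[0.099, -0.0, -0.995], [0.995, -0.0, 0.099], [-0.0, -1.0, 0.0]]
force: [-0.0, 2.6, -0.2]
opening: 0.006
```

>>> {"api": "send_rows", "payload": {"moves": [[-0.002,-0.02,0,0,0,0,1],[-0.002,-0.02,0,0,0,0,1]]}}

```text
time_s: 18.8
eef_pos: [0.6014, 0.1519, 0.0778]
ee_rot: [[0.099, 0.0, -0.995], [0.995, -0.0, 0.099], [-0.0, -1.0, -0.0]]
force: [-0.2, 2.5, 0.2]
opening: 0.004
```

>>> {"api": "send_rows", "payload": {"moves": [[-0.002,-0.02,0,0,0,0,1],[-0.002,-0.02,0,0,0,0,1]]}}

```text
time_s: 19.0
eef_pos: [0.6013, 0.1508, 0.0778]
ee_rot: [[0.099, -0.0, -0.995], [0.995, -0.0, 0.099], [-0.0, -1.0, 0.0]]
force: [0.1, 2.6, 0.0]
opening: 0.008
```

>>> {"api": "send_rows", "payload": {"moves": [[-0.002,-0.02,0,0,0,0,1],[-0.002,-0.02,0,0,0,0,1]]}}

```text
time_s: 19.2
eef_pos: [0.6012, 0.15, 0.0778]
ee_rot: [[0.099, 0.0, -0.995], [0.995, 0.0, 0.099], [0.0, -1.0, -0.0]]
force: [-0.1, 2.7, 0.9]
opening: 0.0
```

```bash
python3 - <<'E'
from h import *
save('top','t14.png');im=cv2.imread('pics/t14.png')
cv2.imwrite('pics/t14z.png',cv2.resize(im[190:270,220:320],None,fx=7,fy=7,interpolation=cv2.INTER_CUBIC))
E
```

```text
(no output)
```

View pics/t14z.png

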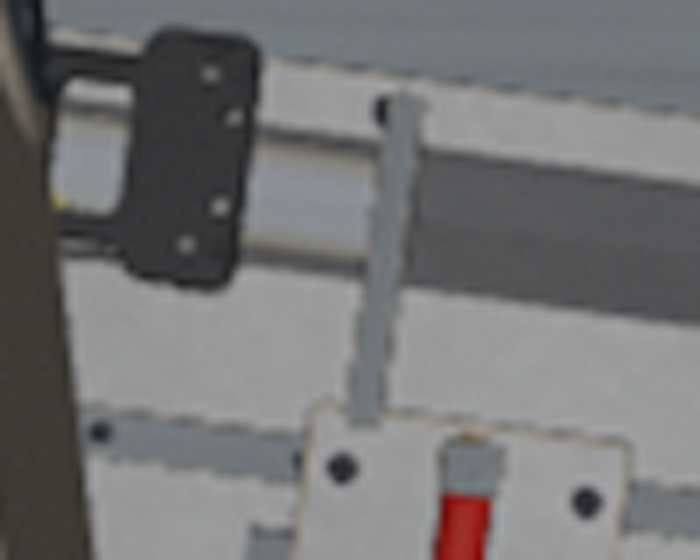

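Almost no gap now (face ~(375,200), plate ~(380,200) in the zoom). I continue in half-millimetre rows until the force rises.

>>> {"api": "send_rows", "payload": {"moves": [[-0.002,-0.02,0,0,0,0,1],[-0.002,-0.02,0,0,0,0,1]]}}

```text
time_s: 19.45
eef_pos: [0.6011, 0.1489, 0.0778]
ee_rot: [[0.099, 0.0, -0.995], [0.995, 0.0, 0.099], [0.0, -1.0, -0.0]]
force: [-0.8, 3.0, 0.5]
opening: 0.006
```

>>> {"api": "send_rows", "payload": {"moves": [[-0.002,-0.02,0,0,0,0,1],[-0.002,-0.02,0,0,0,0,1]]}}

```text
time_s: 19.65
eef_pos: [0.601, 0.1479, 0.0778]
ee_rot: [[0.099, -0.0, -0.995], [0.995, 0.0, 0.099], [0.0, -1.0, 0.0]]
force: [-0.3, 2.6, 0.6]
opening: 0.002
```

>>> {"api": "send_rows", "payload": {"moves": [[-0.002,-0.02,0,0,0,0,1],[-0.002,-0.02,0,0,0,0,1]]}}

```text
time_s: 19.85
eef_pos: [0.601, 0.1474, 0.0779]
ee_rot: [[0.1, 0.0, -0.995], [0.995, 0.001, 0.1], [0.001, -1.0, -0.0]]
force: [-0.8, 7.9, 0.7]
opening: 0.003
```

>>> {"api": "send_rows", "payload": {"moves": [[-0.002,-0.02,0,0,0,0,1]]}}

```text
time_s: 19.95
eef_pos: [0.601, 0.1473, 0.0779]
ee_rot: [[0.1, 0.0, -0.995], [0.995, 0.002, 0.1], [0.002, -1.0, -0.0]]
force: [-1.9, 9.7, 0.6]
opening: 0.004
```

>>> {"api": "send_rows", "payload": {"moves": [[-0.002,-0.02,0,0,0,0,1]]}}

```text
time_s: 20.05
eef_pos: [0.601, 0.1472, 0.078]
ee_rot: [[0.1, 0.001, -0.995], [0.995, 0.002, 0.1], [0.002, -1.0, -0.0]]
force: [-1.0, 12.1, -0.0]
opening: 0.001
```

```bash
python3 - <<'E'
from h import *
save('top','t15.png');im=cv2.imread('pics/t15.png')
cv2.imwrite('pics/t15z.png',cv2.resize(im[190:270,220:320],None,fx=7,fy=7,interpolation=cv2.INTER_CUBIC))
E
```

```text
(no output)
```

View pics/t15z.png

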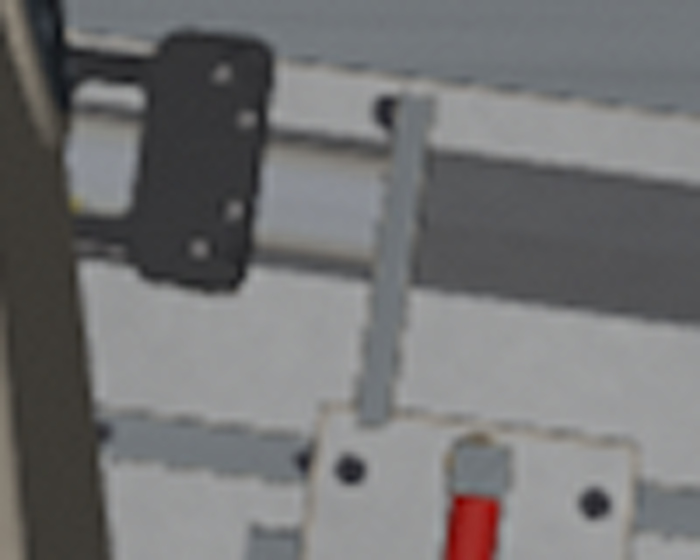

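>>> {"api": "send_rows", "payload": {"moves": [[0.004,0.04,0,0,0,0,1],[0.004,0.04,0,0,0,0,1],[0.01,0.1,0,0,0,0,1],[0.04,0.4,0,0,0,0,1],[0.04,0.4,0,0,0,0,1]]}}

```text
time_s: 20.6
eef_pos: [0.6034, 0.1708, 0.0778]
ee_rot: [[0.1, -0.0, -0.995], [0.995, -0.0, 0.1], [-0.0, -1.0, -0.0]]
force: [0.4, 0.2, -0.2]
opening: 0.003
```

>>> {"api": "send_rows", "payload": {"moves": [[0.04,0.4,0.5,0,0,0,1],[0,0,1,0,0,0,1],[0,0,1,0,0,0,1],[0,0.5,1,0,0,0,1],[0,1,0.5,0,0,0,1]]}}

```text
time_s: 21.1
eef_pos: [0.6054, 0.2183, 0.1814]
ee_rot: [[0.1, 0.003, -0.995], [0.995, 0.001, 0.1], [0.001, -1.0, -0.003]]
force: [1.2, -0.3, -0.4]
opening: 0.004
```

>>> {"api": "send_rows", "payload": {"moves": [[0,1,0,0,0,0,1],[0,1,0,0,0,0,1],[0,1,0,0,0,0,1],[0,0.5,0,0,0,0,1],[0,0,0,0,0,0,1]]}}

```text
time_s: 21.6
eef_pos: [0.6041, 0.3072, 0.1783]
ee_rot: [[0.097, 0.001, -0.995], [0.995, 0.0, 0.097], [0.0, -1.0, -0.0]]
force: [-0.0, 0.1, -0.4]
opening: 0.008
```

```bash
python3 - <<'E'
from h import *
s=bot.get_state();print(s['time_s'],s['eef_pos'],s['force'])
save('top','t16.png');im=cv2.imread('pics/t16.png')
cv2.imwrite('pics/t16z.png',cv2.resize(im[190:330,200:340],None,fx=5,fy=4.2,interpolation=cv2.INTER_CUBIC))
save('scene','s16.png');im=cv2.imread('pics/s16.png')
cv2.imwrite('pics/s16z.png',cv2.resize(im[130:300,120:340],None,fx=3.5,fy=3.5,interpolation=cv2.INTER_CUBIC))
for c in('top','scene'):
  for d in bot.boxes_of(c,'bar_mid')[:1]: print(c,d)
E
```

```text
21.6 [0.60408431 0.30723229 0.17831964] [-0.02509501  0.12420098 -0.39558356]
top {'at': [0.4828, 0.0039, 0.1324], 'p': 0.65}
scene {'at': [0.4885, -0.0028, 0.1307], 'p': 0.78}
```

View pics/t16z.png

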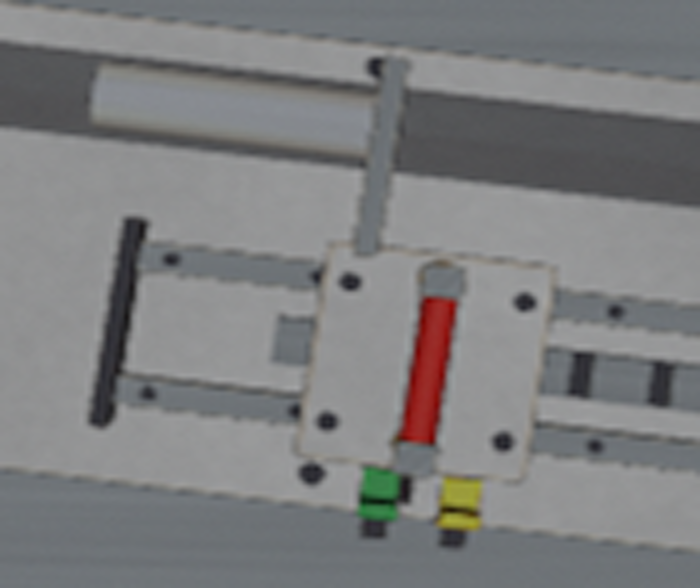

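View pics/s16z.png

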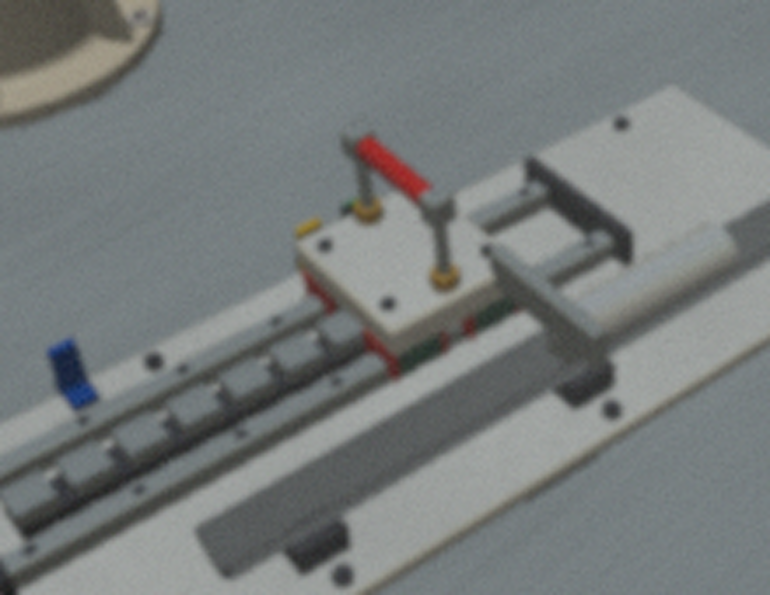

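```bash
python3 -c "
from bench import bot
print(bot.job_done())"
```

```text
the job is handed in; nothing more can be done
None
```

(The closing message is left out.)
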